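Uncap a camera module and hold the hand microscope on its lens

TASK

Get the camera module ready and inspect it: lift the cap off its lens, lay the cap (do not drop it) in the open drawer, let go of it and slide the drawer fully shut. Then draw the hand microscope, the thick plain barrel and not the slim-stemmed probe, up out of its stand, tip it to a slant of about 45 degrees with its nose (the lower end) aimed at the middle of the module's lens from about 8 cm away, and finish while holding it there in the gripper, raised, still and touching nothing else. Leave everything else where it stands and do not bump the module with the microscope.

Things in the scene. Friction and masses are not known exactly. Their poses are not given: they have to be found in the camera images.
- lens (a point): centre of the module's lens, the flat top of its upright barrel, 66 mm above the bench; x, y are the sides of the module, z up. The module is fixed to the bench: a 90 x 90 x 12 mm plate, a black 64 x 64 mm housing up to 52 mm above the bench, then the lens barrel, 34 mm across, up to 66 mm
- module: the fixed camera module (see lens); origin at the centre of its underside on the bench, z up
- cap: grey lens cap, 30 g or so, sitting loosely on the lens barrel: a disc 46 mm across and 4 mm thick with a skirt 8 mm deep below it (inside 40 mm across) and an upright finger rib on top, 36 mm long (cap's x), 12 mm thick (cap's y) and 22 mm high. Origin at the centre of the skirt's lower edge (58 mm above the bench at the start), z up; the rib spans z 12 to 34 mm
- cab_drawer0 (a joint): how far the drawer is pulled out, in m: 0 fully shut, starts 0.12 to 0.16; no spring, slides with about 1 N of friction
- tray (a point): centre of the drawer's inner floor, 22 mm above the bench, moving with the drawer, which opens along this frame's -x. Inside 195 (x) x 128 mm (y), walls 56 mm above the floor; outer face of the front panel at x = -118 mm, its top 88 mm above the bench. Open to above only outside the cabinet: from x = -97 mm to x = joint value - 103 mm
- cab_drawer0_handle (a point): middle of the drawer's handle, a round bar 11 mm thick and 96 mm long along y, 62 mm above the bench, its axis 35 mm in front (-x) of the front panel. It can be pushed toward +x to shut the drawer
- cab: the fixed low cabinet, 240 (x) x 170 (y) x 100 mm high, holding the one drawer, which faces its -x; origin at the centre of its underside
- stand: fixed white block, 70 (x) x 170 (y) x 70 mm high, origin at the centre of its underside; two round upright sockets 35 mm across and 55 mm deep at y = +45 and -45 mm, open at the top; the microscope stands in one, the probe in the other
- scope: hand microscope, about 150 g: a straight round barrel 145 mm long, standing upright in a socket, nose down. Lower 60 mm (nose) 30 mm across, black; above it 32 mm across, grey, up to the flat tail. Origin at the centre of the nose's end face, z from nose to tail; the tail is 160 mm above the bench at the start and the nose 15 mm. It looks along its -z
- probe: other instrument in the stand: same foot as the microscope (30 mm across, 60 mm long) but a slim stem above it, 14 mm across, 75 mm long; upright, overall 135 mm. Origin at the centre of its underside, z up. Leave it
- driver: screwdriver, 170 mm long, lying on the bench. Leave it
- jar: small jar with lid, 52 mm across, 60 mm high; origin at the centre of its underside. Leave it
- fan: black 60 mm cube with a round fan grille on top, 62 mm high; origin at the centre of its underside. Leave it
- post: steel block 85 mm square with a post and a small black optics mount on it, 133 mm high; origin at the centre of its underside. Leave it
- meter: hand meter lying flat, 150 x 75 x 41 mm; origin at the centre of its underside. Leave it
Mind the look-alikes: they are no part of the job. There is more than one size of the cap; the one meant has the size given above.

How it is judged:
By the outcome, as a careful person would: the job done as asked, in the order asked, and still so for the second after the job is handed in, while the arm keeps its last pose, push and grip.
It also fails if it takes over 64 s, if anything falls off the work surface, if the arm or the gripper's body presses on something with over 40 N, if the wrist force passes 120 N, or if a joint passes its speed limit or range.

ROBOT

A 7-joint arm with a two-finger parallel gripper is mounted at the origin on the work surface. World frame = base frame: x ahead of the robot, y to its left, z up, the work surface at z = 0. Lengths are in m, angles in rad, forces in N, time in s.
With the tool pointing down it reaches from about 0.425 to 0.925 m from the base axis. Payload 6.8 kg.
Tool frame: the origin (TCP) lies on the front face of the gripper's body, between the roots of the fingers; the fingertips stand 73 mm ahead of it and the grasp point (between the pads) lies 54 mm ahead of it; z points along the fingers, y is the direction in which the jaws open and shut (so a half turn about z gives the same grasp; the last joint's range is limited). The gripper opens to 85 mm and grips with 20 to 120 N. Pads are 22 mm wide; open, the fingers measure 114 mm over their backs; the gripper's body (76 mm by 85 mm) begins 54 mm behind the grasp point. The pads swing forward as they close: fully open they stand 13 mm farther back than shut.
Start: joints at [-1.309, 0.477, 0.022, 1.555, -0.011, 1.109, -0.083], TCP at [0.244, 0.629, 0.304] pointing down, gripper open.
Joint ranges: [-2.96, 2.96], [-0.34, 2.1], [-1.41, 1.46], [0.24, 2.44], [-1.37, 4.51], [0.17, 1.92], [-2.96, 2.96]. Speed limits (rad/s): [2.39, 2.39, 3.14, 3.14, 3.14, 3.14, 3.14].

INTERFACE

Orientations are given as a rotation vector (axis times angle).
In Python, from bench import * gives the robot as it stands.
- The arm moves only by the tool jog_arm, never from a script. Its argument "plan" is a list of rows, each a list of 2 entries, a list of its own where there are three numbers: the shift along the world's x, y, z in cm, then the turn about the world's z in rad. In form: [[[tx, ty, tz], twist], ...]. A call has 1 to 12 rows; each row shifts and turns the commanded pose from where the row before left it; what a row does not reach is not made up. A row lasts 1/10 s, in which the tool goes at most 50 mm and 8.59 degrees, less where a joint would pass 70% of its speed; a pose out of reach is approached as far as the arm can. A call is refused whole if a number of a shift passes 5 or a number of a turn 0.15, either way. A call with a gripper value outside its range is refused whole. "hand" is the finger opening in cm, from 0 to 8.54, set as the call begins (left out, the last holds). The fingers move at their own pace and stop on an object; "grip_force" is the grip in N (left out, the last holds). Time passes only in rows, so rows that do not move let the fingers close. It gives the time, the measured TCP pose, the force and the opening at its end, in the units of the state.
- get_obs(): the state, without advancing time (a new reading comes with each control period).
- grab_frame(name): name is "scene" or "top" or "wrist"; returns the picture (384x512x3 uint8, red, green, blue); there is no depth.
- get_calibration(name): a dict with "intrinsics" (3x3 intrinsics, pixels), "xyz" and "orientation" of the camera in the world. Camera axes: x right, y down, z forward; pixel columns grow to the right and rows downward; lengths in m; the calibration is good to about 2 mm. A picture is of the moment at which its call begins: read the wrist's pose just before it. get_calibration takes no time and is no camera call; for the wrist camera it gives the pose at the moment of the call.
- hand_in(): hands the job in, once; it reports no verdict.
The state is a dict: "clock": time; "joints": joint angles; "qvel": joint speeds; "tau": joint torques, N m; "tcp_pos": TCP position; "orientation": TCP orientation; "contact_force": force on the tool from outside, world axes, zero at the start; "moment": the same for the moment, N m; "grip_width": finger opening in m.
Only numpy, scipy, OpenCV 4.12 (cv2) and the standard library are available. Lean on these libraries where they do the work, as an engineer would, in place of code of your own. Each camera call takes 0.05 s, during which the arm holds its last target. There are 200 camera calls.

## Working session

There is one attempt and no reset: what is moved stays moved. The work goes in short steps, Python scripts to look and compute and a tool call to move; the robot and the scene stay as the last step left them, time stands still between calls to the robot, and variables do not carry over. Pictures are saved under pics/ and viewed, about 8 in all and at most 12, crops included, and the job is handed in when it is done.

Besides the shell and the picture viewer there is one more tool, called after ">>>" in YAML: its name, and indented under it one key for each argument. jog_arm: Moves the arm, as the interface text tells. Its arguments: {"type":"object","properties":{"plan":{"type":"array","items":{"type":"array"}},"hand":{"type":"number"},"grip_force":{"type":"number"}},"required":["plan"]}

```bash
ls; mkdir -p pics; cat > h.py <<'E'
from bench import *
import numpy as np, cv2
from scipy.spatial.transform import Rotation as R
def Rm(o):
    o=np.array(o,float)
    return o if o.shape==(3,3) else R.from_rotvec(o).as_matrix()
def cast(c,u,v,z):
    K=np.array(c["intrinsics"]); d=Rm(c["orientation"])@np.linalg.inv(K)@[u,v,1]; p=np.array(c["xyz"])
    return p+d*(z-p[2])/d[2]
def proj(c,P):
    q=np.array(c["intrinsics"])@(Rm(c["orientation"]).T@(np.array(P)-c["xyz"])); return q[:2]/q[2]
def snap(n,f):
    im=grab_frame(n)[:,:,::-1].copy(); cv2.imwrite("pics/"+f+".png",im); return im
E
python3 - <<'E'
from h import *
print(get_obs())
for n in("scene","top","wrist"): print(n,get_calibration(n))
a=snap("scene","s0");b=snap("top","t0")
cv2.imwrite("pics/t0b.png",cv2.resize(b,(800,600),interpolation=2)); cv2.imwrite("pics/s0b.png",cv2.resize(a,(800,600),interpolation=2))
E
```

```text
pics
{'clock': 0.0, 'joints': array([-1.3091237 ,  0.47777392,  0.02238984,  1.55646069, -0.01147062,
        1.10926337, -0.08311499]), 'qvel': array([-0.0002469 , -0.00078453,  0.0002333 ,  0.00077907, -0.00064063,
       -0.0005804 ,  0.00081293]), 'tau': array([ 6.30623617e-05, -5.96450043e+01,  1.60799470e+00, -2.81205654e+01,
        1.23850303e-02,  9.54504241e-03,  9.36884021e-06]), 'tcp_pos': array([0.24382148, 0.62893837, 0.30294022]), 'orientation': array([-5.77545053e-01, -3.08789735e+00,  2.78120786e-03]), 'contact_force': array([ 0.31646226, -0.37105159, -0.45678897]), 'moment': array([ 0.01810624,  0.02510141, -0.01475238]), 'grip_width': 0.08562497331741742}
scene {'intrinsics': array([[368.13786686,   0.        , 252.83468348],
       [  0.        , 368.13786686, 191.00720097],
       [  0.        ,   0.        ,   1.        ]]), 'xyz': array([1.18192849, 0.27910319, 0.67657025]), 'orientation': array([-1.35528598, -2.08629798,  0.96242738])}
top {'intrinsics': array([[459.95024305,   0.        , 261.63201656],
       [  0.        , 459.95024305, 192.25258653],
       [  0.        ,   0.        ,   1.        ]]), 'xyz': array([ 0.38093525, -0.01598667,  1.30451242]), 'orientation': array([-2.18890512,  2.14847988, -0.10416095])}
wrist {'intrinsics': array([[310.27393556,   0.        , 254.72794625],
       [  0.        , 310.27393556, 189.94113755],
       [  0.        ,   0.        ,   1.        ]]), 'xyz': array([0.16888772, 0.65721617, 0.37176806]), 'orientation': array([2.36396788, 1.6192941 , 0.25918722])}
```

View pics/t0b.png

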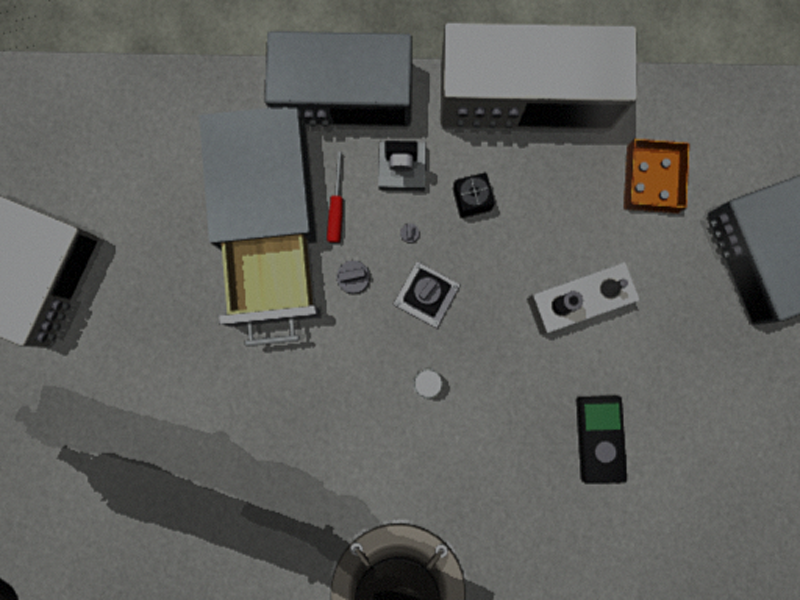

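View pics/s0b.png

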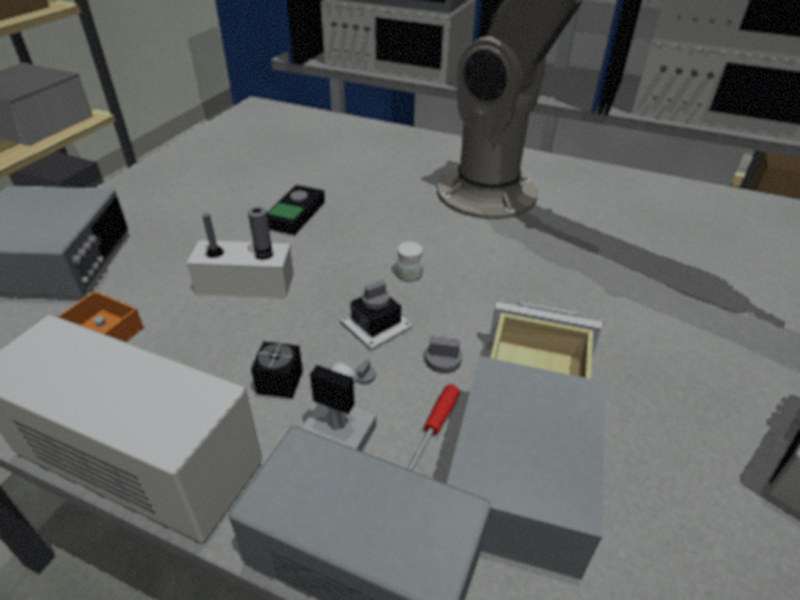

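The top view shows the capped module at (428,290), the open drawer with its handle at (275,340), the stand at (587,298) with the thick scope at (572,300), and the probe at (615,288). The loose larger cap at (352,277) and the small one at (410,232) are decoys.

```bash
python3 - <<'E'
from h import *
np.set_printoptions(precision=4,suppress=True)
c=get_calibration("top"); b=cv2.imread("pics/t0.png"); s=1.5625
def C(u,v,z): return cast(c,u/s,v/s,z)[:2]
for n,u,v,z in [("ribtop",428,289,.092),("ribA",416,298,.092),("ribB",441,282,.092),("jar",428,384,.06),
 ("fpL",222,320,.088),("fpR",315,313,.088),("hL",246,341,.062),("hR",304,336,.062),("cabFL",212,243,.1),("cabFR",308,232,.1),("cabBL",203,113,.1),("cabBR",298,108,.1),
 ("scopetail",572,298,.16),("probe tip",623,283,.15)]: print(n,C(u,v,z))
g=cv2.cvtColor(b,cv2.COLOR_BGR2GRAY); m=cv2.morphologyEx((g>140).astype(np.uint8)*255,cv2.MORPH_CLOSE,np.ones((3,3)))
for k in cv2.findContours(m,0,2)[0]:
    if cv2.contourArea(k)>150:
        r=cv2.minAreaRect(k); ctr=np.array(r[0])*s
        z=.07 if 520<ctr[0]<650 and 250<ctr[1]<350 else .012 if 390<ctr[0]<470 and 250<ctr[1]<330 else None
        if z:
            P=np.array([cast(c,*q,z)[:2] for q in cv2.boxPoints(r)]); print(z,ctr,P.mean(0),"corners",P.tolist(),"sides",np.linalg.norm(P-np.roll(P,1,0),axis=1))
E
```

```text
ribtop [ 0.5219 -0.0429]
ribA [ 0.5061 -0.0228]
ribB [ 0.5342 -0.0648]
jar [ 0.3611 -0.0463]
fpL [0.4629 0.3058]
fpR [0.4777 0.1482]
hL [0.4291 0.2695]
hR [0.4396 0.1695]
cabFL [0.5928 0.3254]
cabFR [0.6147 0.1629]
cabBL [0.8203 0.3515]
cabBR [0.8321 0.1873]
scopetail [ 0.5037 -0.272 ]
probe tip [ 0.5307 -0.3567]
0.07 [585.5117 296.3253] [ 0.5169 -0.3156] corners [[0.518677225845803, -0.2256322874274632], [0.5775584771030795, -0.38396471116850206], [0.514755316819267, -0.4051889506291265], [0.4564298914346946, -0.24756911535637735]] sides [0.066  0.1689 0.0663 0.1681]
```

>>> jog_arm:
  plan:
    - [[1.6,-3.7,0],-0.034]
    - [[1.6,-3.7,0],-0.034]
    - [[1.6,-3.7,0],-0.034]
    - [[1.6,-3.7,0],-0.034]
    - [[1.6,-3.7,0],-0.034]
    - [[1.6,-3.7,0],-0.034]
    - [[1.6,-3.7,0],-0.034]
    - [[1.6,-3.7,0],-0.034]
    - [[1.6,-3.7,0],-0.034]
    - [[1.6,-3.7,0],-0.034]
    - [[1.6,-3.7,0],-0.034]
    - [[1.6,-3.7,0],-0.034]
  hand: 8.5
  grip_force: 40

```text
clock: 1.3
tcp_pos: [0.4361, 0.1837, 0.3038]
orientation: [-1.193, -2.906, 0.0]
contact_force: [0.9, -0.8, 0.6]
grip_width: 0.0852
```

>>> jog_arm:
  plan:
    - [[1.2,-3.7,0],-0.034]
    - [[1.2,-3.7,0],-0.034]
    - [[1.2,-3.7,0],-0.034]
    - [[1.2,-3.7,0],-0.034]
    - [[1.2,-3.7,0],-0.034]
    - [[1.2,-3.7,0],-0.034]
    - [[0,0,0],0]
    - [[0,0,0],0]
    - [[0,0,0],0]

```text
clock: 2.2
tcp_pos: [0.5076, -0.0355, 0.3036]
orientation: [-1.478, -2.771, -0.0]
contact_force: [0.2, 0.8, -0.6]
grip_width: 0.0854
```

```bash
python3 - <<'E'
from h import *
np.set_printoptions(precision=4,suppress=True)
o=get_obs();print(o["clock"],o["tcp_pos"],Rm(o["orientation"]),o["qvel"]);c=get_calibration("wrist");print(c["xyz"],Rm(c["orientation"]))
import json;json.dump({k:np.array(v).tolist() for k,v in c.items()},open("w1.json","w"))
a=snap("wrist","w1");cv2.imwrite("pics/w1b.png",cv2.resize(a,(800,600),interpolation=2))
E
```

```text
2.2 [ 0.5076 -0.0355  0.3036] [[-0.5569  0.8306 -0.0009]
 [ 0.8306  0.5569  0.0005]
 [ 0.0009 -0.0005 -1.    ]] [-0.0111 -0.0054 -0.009   0.0001  0.0014 -0.0006 -0.0004]
[0.463  0.0304 0.3725] [[ 0.8307  0.5287  0.1746]
 [ 0.5568 -0.7889 -0.26  ]
 [ 0.0003  0.3132 -0.9497]]
```

View pics/w1b.png

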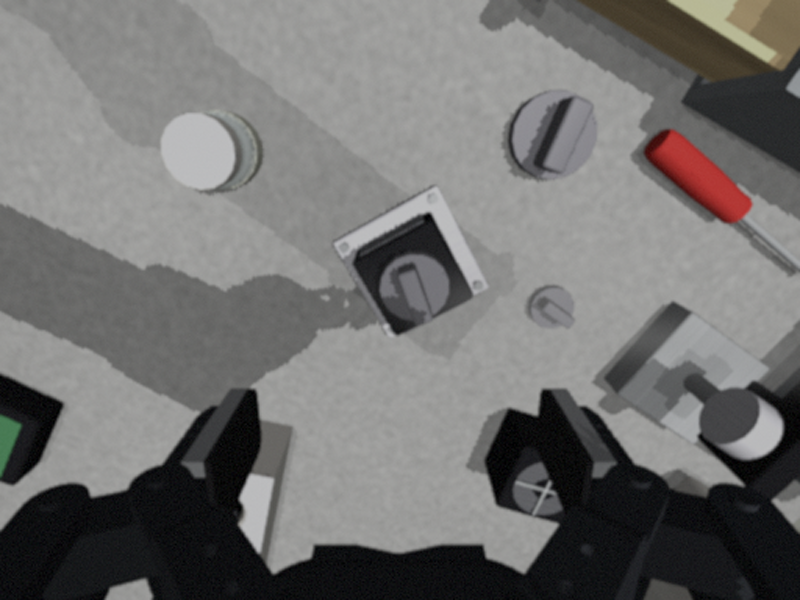

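The wrist view shows the module plate with corners (434,188), (487,283), (388,333) and (335,243), and the cap disc at (414,287). The rib runs from about (405,268) to (427,317), not quite perpendicular to the jaws.

```bash
python3 - <<'E'
from h import *
import json
np.set_printoptions(precision=4,suppress=True)
c=json.load(open("w1.json")); s=1.5625
a=cv2.imread("pics/w1.png");g=cv2.cvtColor(a,cv2.COLOR_BGR2GRAY)
C=lambda u,v,z:cast(c,u/s,v/s,z)[:2]
P=np.array([C(u,v,.012) for u,v in [(434,188),(487,283),(388,333),(335,243)]]);print("plate",P.mean(0),np.linalg.norm(P-np.roll(P,1,0),axis=1),np.degrees(np.arctan2(*(P[1]-P[0])[::-1])))
print("disc",C(414,287,.070))
# zoom
x0,y0=205,110;crop=a[y0:y0+115,x0:x0+115];cv2.imwrite("pics/w1c.png",cv2.resize(crop,None,fx=5,fy=5,interpolation=cv2.INTER_CUBIC))
E
```

```text
plate [ 0.5226 -0.0406] [0.0843 0.084  0.0877 0.0834] -25.528114608124742
disc [ 0.5235 -0.041 ]
```

View pics/w1c.png

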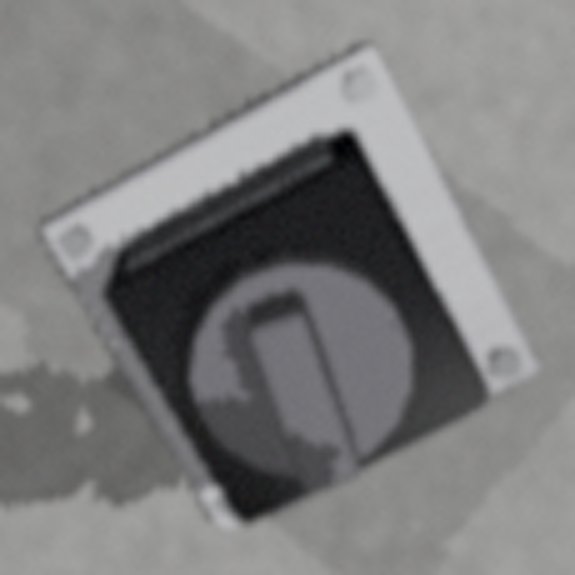

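The crop shows the rib's top right edge from (303,320) to (345,450), about 18° off the jaw normal; disc and plate centres agree.

```bash
python3 - <<'E'
from h import *
import json
np.set_printoptions(precision=4,suppress=True)
c=json.load(open("w1.json"))
C=lambda u,v,z:cast(c,205+u/5,110+v/5,z)[:2]
for p,q in [((303,320),(345,450)),((252,335),(295,460))]:
    A,B=C(*p,.092),C(*q,.092);print(A,B,np.linalg.norm(B-A),np.degrees(np.arctan2(*(B-A)[::-1])))
E
```

```text
[ 0.5142 -0.0277] [ 0.5356 -0.0445] 0.02722455440621966 -38.26583784921233
[ 0.5079 -0.0354] [ 0.5288 -0.0516] 0.02638522891289053 -37.807129393619036
```

>>> jog_arm:
  plan:
    - [[0.5,-0.17,0],0.106]
    - [[0.5,-0.17,0],0.106]
    - [[0.5,-0.16,0],0.106]
    - [[0,0,-3],0]
    - [[0,0,-4],0]
    - [[0,0,-4],0]
    - [[0,0,-3],0]
    - [[0,0,-1.2],0]
    - [[0,0,-0.5],0]
    - [[0,0,0],0]
    - [[0,0,0],0]
    - [[0,0,0],0]
  hand: 5

```text
clock: 3.45
tcp_pos: [0.5238, -0.0415, 0.1482]
orientation: [1.023, 2.968, 0.002]
contact_force: [-1.1, -0.2, 1.1]
grip_width: 0.0501
```

>>> jog_arm:
  plan:
    - [[0,0,0],0]
    - [[0,0,0],0]
    - [[0,0,0],0]
    - [[0,0,0],0]
    - [[0,0,0],0]
  hand: 0

```text
clock: 3.95
tcp_pos: [0.5233, -0.0416, 0.1474]
orientation: [1.024, 2.969, 0.001]
contact_force: [-1.4, 0.5, 6.1]
grip_width: 0.0114
```

>>> jog_arm:
  plan:
    - [[0,0,0.5],0]
    - [[0,0,1],0]
    - [[0,0,2],0]
    - [[0,0,3],0]
    - [[0,0,3],0]
    - [[0.3,3.5,1],0]
    - [[0.3,3.5,0],0]
    - [[0.3,3.5,0],0]
    - [[0.3,3.5,0],0]
    - [[0.3,3.5,0],0]
    - [[0.3,3.5,0],0]
    - [[0.3,3.5,0],0]

```text
clock: 5.15
tcp_pos: [0.5439, 0.2047, 0.2526]
orientation: [1.024, 2.97, 0.0]
contact_force: [1.6, -0.3, -1.1]
grip_width: 0.0107
```

>>> jog_arm:
  plan:
    - [[0.1,2.5,0],0]
    - [[0.1,0.7,0],0]
    - [[0,0,0],0]
    - [[0,0,0],0]

```text
clock: 5.55
tcp_pos: [0.5461, 0.2336, 0.2521]
orientation: [1.026, 2.969, -0.002]
contact_force: [0.4, -1.8, -0.7]
grip_width: 0.0111
```

```bash
python3 - <<'E'
from h import *
np.set_printoptions(precision=4,suppress=True)
o=get_obs();print(o["clock"],o["tcp_pos"],o["contact_force"],o["grip_width"]);c=get_calibration("wrist")
import json;json.dump({k:np.array(v).tolist() for k,v in c.items()},open("w2.json","w"))
a=snap("wrist","w2");b=snap("top","t2")
m=np.hstack([cv2.resize(a,(480,360)),cv2.resize(b[60:300,60:320],(320,295))[:360] if 0 else cv2.resize(b[90:270,80:240],(320,360),interpolation=2)]);cv2.imwrite("pics/m2.png",m)
E
```

```text
5.55 [0.5461 0.2336 0.2521] [ 0.3562 -1.7819 -0.6923] 0.011078069823429574
```

View pics/m2.png

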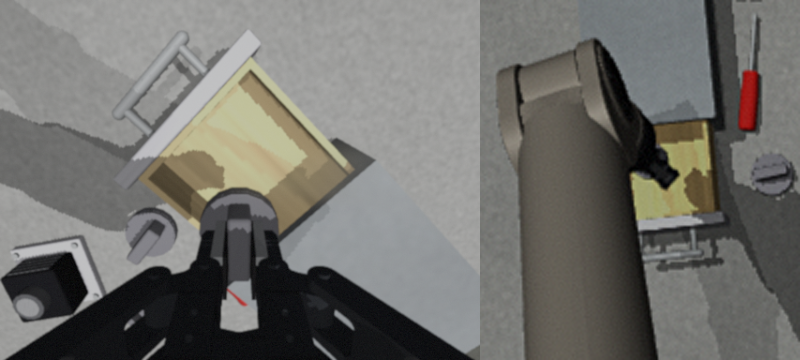

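The cap is in the jaws above the drawer and the lens is bare. The panel's outer top edge runs (248,30) to (117,178), and the handle from (180,38) to (118,112).

```bash
python3 - <<'E'
from h import *
import json
np.set_printoptions(precision=4,suppress=True)
c=json.load(open("w2.json"));s=480/512
C=lambda u,v,z:cast(c,u/s,v/s,z)[:2]
A,B=C(248,30,.088),C(117,178,.088);x=B-A;L=np.linalg.norm(x);y=(A-B)/L;y=y if y[1]>0 else -y;x=np.array([y[1],-y[0]])
M=(A+B)/2;T=M+.118*x;print("panel",A,B,L,"x",x,"tray",T)
print("handle",C(180,38,.062),C(118,112,.062))
f=C(370,160,.1);print("cab front corner in tray",(f-T)@x,(f-T)@y, "handle mid in tray",((C(180,38,.062)+C(118,112,.062))/2-T)@x)
t=np.array([.5461,.2336]);print("tcp in tray",(t-T)@x,(t-T)@y)
E
```

```text
panel [0.4591 0.3094] [0.4801 0.1538] 0.15694150197029663 x [0.9911 0.1334] tray [0.5866 0.2473]
handle [0.4272 0.2656] [0.4376 0.1839]
cab front corner in tray 0.01626541351592946 0.0783566562419265 handle mid in tray -0.1558424378377645
tcp in tray -0.0419311427030934 -0.008218986145708729
```

>>> jog_arm:
  plan:
    - [[0,0.5,-2],0]
    - [[0,0,-3],0]
    - [[0,0,-3],0]
    - [[0,0,-2.5],0]
    - [[0,0,-1.5],0]
    - [[0,0,-1],0]
    - [[0,0,-0.5],0]
    - [[0,0,0],0]
    - [[0,0,0],0]

```text
clock: 6.55
tcp_pos: [0.5466, 0.2406, 0.1178]
orientation: [1.024, 2.969, 0.002]
contact_force: [0.5, 0.1, -1.2]
grip_width: 0.0108
```

>>> jog_arm:
  plan:
    - [[0,0,-0.15],0]
    - [[0,0,-0.15],0]
    - [[0,0,-0.15],0]
    - [[0,0,0],0]
    - [[0,0,0],0]

```text
clock: 7.05
tcp_pos: [0.5459, 0.2404, 0.1124]
orientation: [-1.024, -2.97, 0.0]
contact_force: [-0.0, 0.3, 0.3]
grip_width: 0.0111
```

>>> jog_arm:
  plan:
    - [[0,0,-0.1],0]
    - [[0,0,-0.1],0]
    - [[0,0,0],0]
    - [[0,0,0],0]

```text
clock: 7.45
tcp_pos: [0.547, 0.2405, 0.1114]
orientation: [1.024, 2.968, 0.002]
contact_force: [-0.1, -0.8, 6.7]
grip_width: 0.0113
```

>>> jog_arm:
  plan:
    - [[0,0,0],0]
    - [[0,0,0],0]
    - [[0,0,0],0]
    - [[0,0,1],0]
    - [[0,0,2],0]
    - [[0,0,3],0]
    - [[0,0,3],0]
    - [[-2.6,-0.33,0],0.132]
    - [[-2.6,-0.33,0],0.132]
    - [[-2.6,-0.33,0],0.132]
    - [[-2.6,-0.33,0],0.132]
    - [[-2.6,-0.33,0],0.132]
  hand: 3.5

```text
clock: 8.65
tcp_pos: [0.415, 0.2237, 0.2011]
orientation: [-0.002, 3.141, 0.001]
contact_force: [-0.4, 0.2, 0.6]
grip_width: 0.0349
```

>>> jog_arm:
  plan:
    - [[-2.6,-0.33,0],0.132]
    - [[0,0,0],0]
    - [[0,0,-2],0]
    - [[0,0,-2.5],0]
    - [[0,0,-2],0]
    - [[0,0,-1.2],0]
    - [[0,0,0],0]
    - [[0,0,0],0]
  hand: 0

```text
clock: 9.45
tcp_pos: [0.3905, 0.2207, 0.1238]
orientation: [-0.2, 3.135, 0.0]
contact_force: [-0.1, -0.4, 0.6]
grip_width: 0.0002
```

```bash
python3 - <<'E'
from h import *
np.set_printoptions(precision=4,suppress=True)
o=get_obs();print(o["clock"],o["tcp_pos"],o["contact_force"],o["grip_width"],Rm(o["orientation"])[:,1],o["joints"])
a=snap("wrist","w3");b=snap("scene","s3")
m=np.hstack([cv2.resize(a,(400,300)),cv2.resize(b[150:350,220:420],(300,300),interpolation=2)]);cv2.imwrite("pics/m3.png",m)
E
```

```text
9.45 [0.3905 0.2207 0.1238] [-0.1154 -0.4305  0.6175] 0.0002030203379164988 [-0.1271  0.9919  0.0001] [-0.7475  0.3954  0.1114  2.2304 -0.0861  0.5192  1.1284]
```

View pics/m3.png

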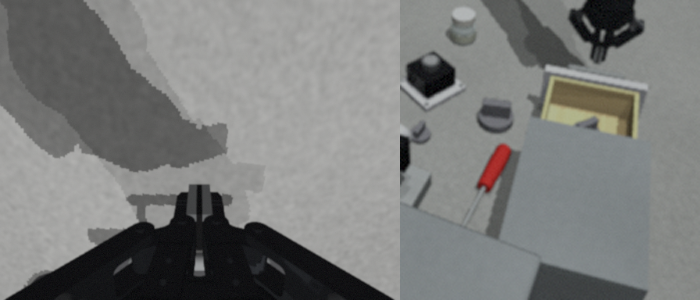

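The cap lies released in the drawer with its rib visible at (587,125), and the closed fingers stand in front of the handle.

>>> jog_arm:
  plan:
    - [[1.1,0.14,0],0]
    - [[1.1,0.14,0],0]
    - [[1.1,0.14,0],0]
    - [[1.1,0.14,0],0]
    - [[1.1,0.14,0],0]
    - [[1.1,0.14,0],0]
    - [[1.1,0.14,0],0]
    - [[1.1,0.14,0],0]
    - [[1.1,0.14,0],0]
    - [[1.1,0.14,0],0]
    - [[1.1,0.14,0],0]
    - [[0.8,0.1,0],0]

```text
clock: 10.75
tcp_pos: [0.5201, 0.2371, 0.1234]
orientation: [-0.201, 3.135, 0.0]
contact_force: [-1.7, -1.0, 1.4]
grip_width: -0.0003
```

>>> jog_arm:
  plan:
    - [[0.3,0.04,0],0]
    - [[0.3,0.04,0],0]
    - [[0.3,0.04,0],0]
    - [[0,0,0],0]

```text
clock: 11.15
tcp_pos: [0.5283, 0.2381, 0.1234]
orientation: [-0.201, 3.135, 0.0]
contact_force: [0.8, -0.2, -1.1]
grip_width: 0.0001
```

>>> jog_arm:
  plan:
    - [[0.3,0.04,0],0]
    - [[0.3,0.04,0],0]
    - [[0.3,0.04,0],0]
    - [[0,0,0],0]

```text
clock: 11.55
tcp_pos: [0.5376, 0.2395, 0.1235]
orientation: [-0.201, 3.134, 0.0]
contact_force: [-0.4, -0.9, -0.4]
grip_width: 0.0003
```

```bash
python3 - <<'E'
from h import *
o=get_obs();print(o["tcp_pos"],o["contact_force"])
b=snap("scene","s4");a=snap("wrist","w4")
m=np.hstack([cv2.resize(a,(480,360)),cv2.resize(b[180:300,290:410],(300,360),interpolation=2)[:, :300]]);cv2.imwrite("pics/m4.png",m)
E
```

```text
[0.53757177 0.23949283 0.12347356] [-0.42749941 -0.91834395 -0.43561319]
```

View pics/m4.png

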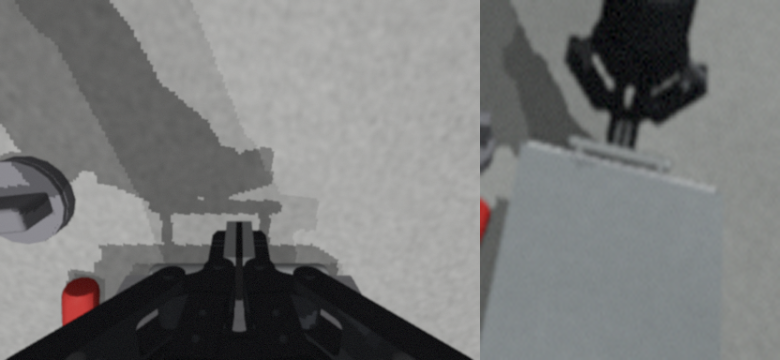

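The drawer is nearly shut; the handle (620,150) sits just in front of the cabinet edge. I'll push on until the force rises.

>>> jog_arm:
  plan:
    - [[0.2,0.03,0],0]
    - [[0.2,0.03,0],0]
    - [[0.2,0.02,0],0]
    - [[0,0,0],0]

```text
clock: 12.05
tcp_pos: [0.5406, 0.24, 0.1229]
orientation: [0.202, -3.129, 0.002]
contact_force: [-9.1, -0.1, 5.9]
grip_width: -0.0003
```

>>> jog_arm:
  plan:
    - [[0.2,0.03,0],0]
    - [[0,0,0],0]
    - [[0,0,0],0]

```text
clock: 12.35
tcp_pos: [0.5408, 0.2401, 0.1226]
orientation: [0.202, -3.126, 0.003]
contact_force: [-13.0, -2.1, 9.5]
grip_width: 0.0001
```

>>> jog_arm:
  plan:
    - [[-1.5,-0.2,0],0]
    - [[-1.5,-0.2,0],0]
    - [[0,0,3],0]
    - [[0,0,4.5],0]
    - [[0,0,4.5],0]
    - [[0,0,4],0]
    - [[0,-2.5,1.7],-0.09]
    - [[0,-3.7,0],-0.096]
    - [[0,-3.7,0],-0.096]
    - [[0,-3.7,0],-0.096]
    - [[0,-3.7,0],-0.096]
    - [[0,-3.7,0],-0.096]
  hand: 8.5

```text
clock: 13.55
tcp_pos: [0.5151, 0.0249, 0.3008]
orientation: [0.694, 3.063, 0.001]
contact_force: [0.8, 0.1, -0.3]
grip_width: 0.0849
```

>>> jog_arm:
  plan:
    - [[-0.1,-3.7,0],-0.096]
    - [[-0.1,-3.7,0],-0.096]
    - [[-0.1,-3.7,0],-0.096]
    - [[-0.1,-3.7,0],-0.096]
    - [[-0.1,-3.7,0],-0.096]
    - [[-0.1,-3.7,0],-0.096]
    - [[-0.1,-3.7,0],-0.096]
    - [[0,-3,0],-0.1]
    - [[0,0,0],0]
    - [[0,0,0],0]
    - [[0,0,0],0]
  grip_force: 20

```text
clock: 14.65
tcp_pos: [0.5084, -0.2612, 0.3003]
orientation: [-1.788, -2.583, -0.001]
contact_force: [0.5, 0.5, 0.2]
grip_width: 0.0851
```

```bash
python3 - <<'E'
from h import *
import json
np.set_printoptions(precision=4,suppress=True)
o=get_obs();print(o["clock"],o["tcp_pos"],Rm(o["orientation"])[:,1]);c=get_calibration("wrist")
json.dump({k:np.array(v).tolist() for k,v in c.items()},open("w5.json","w"))
a=snap("wrist","w5");b=snap("top","t5")
m=np.hstack([cv2.resize(a,(480,360)),cv2.resize(b[60:240,120:280],(320,360),interpolation=2)]);cv2.imwrite("pics/m5.png",m)
E
```

```text
14.65 [ 0.5084 -0.2612  0.3003] [0.936  0.3519 0.0003]
```

View pics/m5.png

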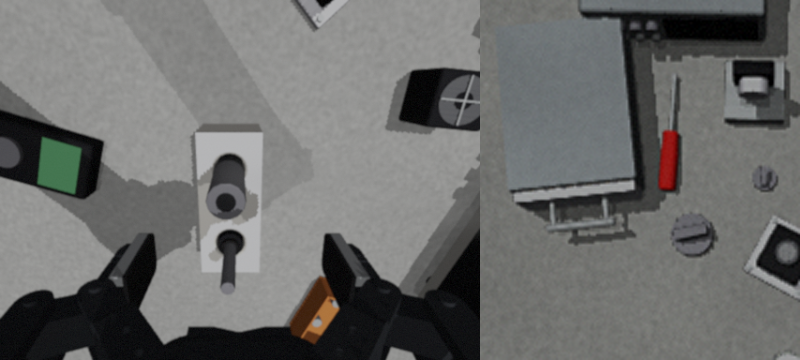

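The drawer is shut flush against the cabinet (575,190) and the cap isn't outside. The scope's tail is at (227,201) in the wrist view, with the probe nearer the gripper at (228,285).

```bash
python3 - <<'E'
from h import *
import json
np.set_printoptions(precision=4,suppress=True)
c=json.load(open("w5.json"));s=480/512
C=lambda u,v,z:cast(c,u/s,v/s,z)[:2]
print("tail",C(227,201,.16),"edges",C(210,201,.16),C(244,201,.16),"stand end corners",C(195,133,.07),C(263,131,.07),"near",C(202,272,.07),C(259,272,.07))
c=get_calibration("top");s=2
C=lambda u,v,z:cast(c,120+(u-480)/s,60+v/s,z)[:2]
x=np.array([.992,.127])
print("panel",C(517,201,.088),C(635,191,.088),"cab front",C(510,188,.1),C(634,180,.1), "lens",C(787,252,.066))
E
```

```text
tail [ 0.5026 -0.2721] edges [ 0.4903 -0.2768] [ 0.515  -0.2675] stand end corners [ 0.4557 -0.2492] [ 0.5205 -0.2226] near [ 0.5156 -0.407 ] [ 0.5803 -0.3827]
panel [0.5816 0.3207] [0.598 0.163] cab front [0.5969 0.3274] [0.6106 0.1631] lens [ 0.522  -0.0424]
```

>>> jog_arm:
  plan:
    - [[-0.3,-0.55,0],0]
    - [[-0.3,-0.55,0],0]
    - [[0,0,-2],0]
    - [[0,0,-3],0]
    - [[0,0,-3],0]
    - [[0,0,-2.5],0]
    - [[0,0,-1.5],0]
    - [[0,0,-1],0]
    - [[0,0,0],0]
    - [[0,0,0],0]

```text
clock: 15.75
tcp_pos: [0.5024, -0.274, 0.1712]
orientation: [1.791, 2.579, 0.0]
contact_force: [0.2, 0.0, 0.0]
grip_width: 0.0848
```

>>> jog_arm:
  plan:
    - [[0,0,0],0]
    - [[0,0,0],0]
    - [[0,0,0],0]
    - [[0,0,0],0]
    - [[0,0,0],0]
    - [[0,0,0],0]
  hand: 0
  grip_force: 25

```text
clock: 16.35
tcp_pos: [0.5021, -0.2738, 0.171]
orientation: [1.792, 2.58, 0.0]
contact_force: [-1.2, 0.6, 6.0]
grip_width: 0.0315
```

>>> jog_arm:
  plan:
    - [[0,0,0.5],0]
    - [[0,0,1],0]
    - [[0,0,1.5],0]
    - [[0,0,1.5],0]
    - [[0,0,1.5],0]
    - [[0,0,1],0]
    - [[0,0,0],0]
    - [[0,0,0],0]

```text
clock: 17.15
tcp_pos: [0.502, -0.2733, 0.2405]
orientation: [1.791, 2.581, 0.001]
contact_force: [-0.8, 0.0, -2.5]
grip_width: 0.0313
```

>>> jog_arm:
  plan:
    - [[-0.54,1.45,0],0]
    - [[-0.54,1.45,0],0]
    - [[-0.54,1.45,0],0]
    - [[-0.54,1.45,0],0]
    - [[0,0,0],0]
    - [[0,0,-2],0]
    - [[0,0,-2],0]
    - [[0,0,-1.2],0]
    - [[0,0,-0.6],0]
    - [[0,0,0],0]
    - [[0,0,0],0]

```text
clock: 18.25
tcp_pos: [0.4807, -0.2158, 0.1829]
orientation: [1.792, 2.58, 0.0]
contact_force: [0.4, -0.4, -1.0]
grip_width: 0.0314
```

>>> jog_arm:
  plan:
    - [[0.17,-0.47,0],0]
    - [[0.17,-0.47,0],0]
    - [[0.17,-0.47,0],0]
    - [[0.17,-0.47,0],0]
    - [[0.17,-0.47,0],0]
    - [[0.17,-0.47,0],0]
    - [[0,0,0],0]
  grip_force: 20

```text
clock: 18.95
tcp_pos: [0.4906, -0.2428, 0.1824]
orientation: [-1.79, -2.579, -0.003]
contact_force: [-1.7, 5.5, -0.9]
grip_width: 0.0315
```

```bash
python3 - <<'E'
from h import *
a=snap("wrist","w6");b=snap("scene","s6")
m=np.hstack([cv2.resize(a,(400,300)),cv2.resize(b[80:230,100:300],(400,300),interpolation=2)]);cv2.imwrite("pics/m6.png",m)
E
```

```text
(no output)
```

View pics/m6.png

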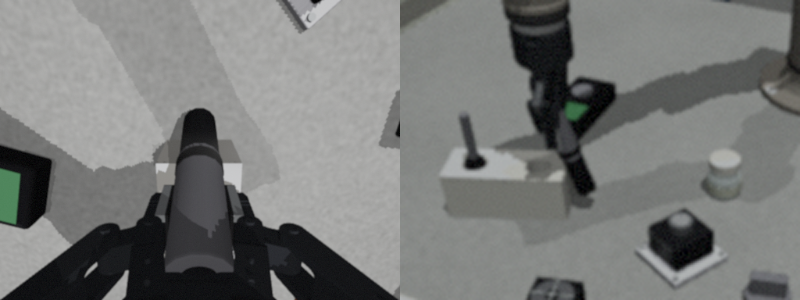

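The scope is pivoting in the pads against the stand's end edge (about 20° so far, 6 N), so the push continues.

>>> jog_arm:
  plan:
    - [[0.13,-0.34,0],0]
    - [[0.13,-0.34,0],0]
    - [[0.13,-0.34,0],0]
    - [[0.13,-0.34,0],0]
    - [[0.13,-0.34,0],0]
    - [[0.13,-0.34,0],0]
    - [[0.13,-0.34,0],0]
    - [[0.13,-0.34,0],0]
    - [[0.13,-0.34,0],0]
    - [[0,0,0],0]
    - [[0,0,0],0]

```text
clock: 20.15
tcp_pos: [0.5026, -0.2752, 0.1827]
orientation: [1.791, 2.579, -0.001]
contact_force: [0.5, 0.4, -1.3]
grip_width: 0.0313
```

>>> jog_arm:
  plan:
    - [[0,0,0.5],0]
    - [[0,0,1],0]
    - [[0,0,1.5],0]
    - [[0,0,2],0]
    - [[0,0,2],0]
    - [[0,0,1],0]
    - [[0,0,0],0]
    - [[0,0,0],0]
  grip_force: 50

```text
clock: 20.95
tcp_pos: [0.5021, -0.2741, 0.2623]
orientation: [-1.791, -2.581, -0.0]
contact_force: [-0.2, 0.4, -2.4]
grip_width: 0.0306
```

```bash
python3 - <<'E'
from h import *
import json
np.set_printoptions(precision=4,suppress=True)
o=get_obs();print(o["clock"],o["tcp_pos"],Rm(o["orientation"])[:,1])
w=get_calibration("wrist");json.dump({k:np.array(v).tolist() for k,v in w.items()},open("w7.json","w"))
a=snap("wrist","w7");b=snap("scene","s7")
m=np.hstack([cv2.resize(a,(400,300)),cv2.resize(b[60:210,100:300],(400,300),interpolation=2)]);cv2.imwrite("pics/m7.png",m)
E
```

```text
20.95 [ 0.5021 -0.2741  0.2623] [0.9369 0.3496 0.0002]
```

View pics/m7.png

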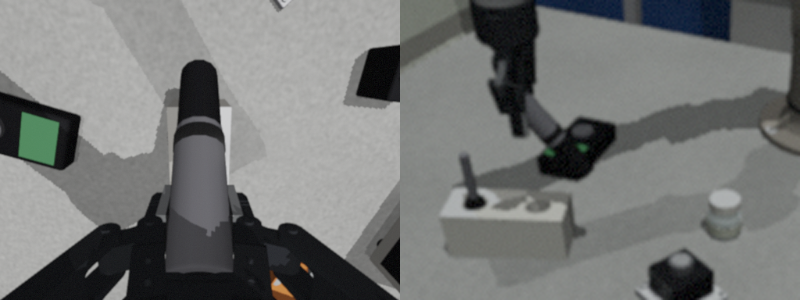

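The scope hangs tilted and clear of the stand, with its nose toward the module side. Next I measure its slant in the jaw-normal plane.

```bash
python3 - <<'E'
from h import *
import json
np.set_printoptions(precision=4,suppress=True)
c=json.load(open("w7.json"));a=cv2.imread("pics/w7.png")
o=get_obs();T=o["tcp_pos"];Rt=Rm(o["orientation"]);j=Rt[:,1]
K=np.array(c["intrinsics"]);p=np.array(c["xyz"])
hd=np.array([-j[1],j[0],0])
def pl(u,v):
    d=Rm(c["orientation"])@np.linalg.inv(K)@[u,v,1]; P=p+d*((T-p)@j)/(d@j); return np.array([(P-T)@hd,P[2]-T[2]])*1000
print("cam in plane",(p-T)@hd,(p-T)@j, Rm(c["orientation"])[:,2]@hd)
g=cv2.cvtColor(a,cv2.COLOR_BGR2GRAY)
u=253
print([(v,int(g[v,u-1:u+2].mean())) for v in range(70,360,3)])
z=a[60:360,190:320];cv2.imwrite("pics/z7.png",cv2.resize(z,None,fx=2,fy=2,interpolation=cv2.INTER_CUBIC))
E
```

```text
cam in plane 0.07930030403191597 -8.248980225069094e-05 -0.3137227005884927
[(70, 154), (73, 153), (76, 99), (79, 21), (82, 25), (85, 25), (88, 22), (91, 24), (94, 23), (97, 19), (100, 25), (103, 24), (106, 24), (109, 26), (112, 22), (115, 21), (118, 22), (121, 24), (124, 25), (127, 20), (130, 23), (133, 24), (136, 24), (139, 23), (142, 21), (145, 24), (148, 51), (151, 105), (154, 100), (157, 28), (160, 28), (163, 29), (166, 28), (169, 30), (172, 55), (175, 105), (178, 106), (181, 106), (184, 106), (187, 105), (190, 106), (193, 106), (196, 106), (199, 106), (202, 106), (205, 106), (208, 105), (211, 106), (214, 106), (217, 106), (220, 106), (223, 106), (226, 106), (229, 107), (232, 106), (235, 107), (238, 107), (241, 106), (244, 106), (247, 107), (250, 106), (253, 106), (256, 108), (259, 107), (262, 106), (265, 106), (268, 107), (271, 106), (274, 106), (277, 106), (280, 106), (283, 106), (286, 106), (289, 74), (292, 67), (295, 67), (298, 68), (301, 67), (304, 67), (307, 67), (310, 67), (313, 67), (316, 67), (319, 65), (322, 67), (325, 66), (328, 68), (331, 66), (334, 67), (337, 69), (340, 74), (343, 70), (346, 67), (349, 14), (352, 16), (355, 19), (358, 18)]
```

View pics/z7.png

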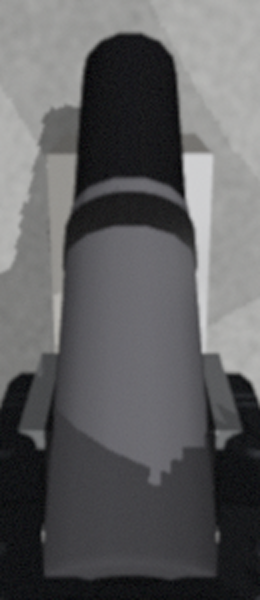

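The zoom shows the nose's far rim at image row 76, the nose/barrel step at row 148 and the tail's rim at row 347.

```bash
cat > m.py <<'E'
from h import *
import json
np.set_printoptions(precision=4,suppress=True)
c=json.load(open("w7.json"));o=get_obs();T=o["tcp_pos"];j=Rm(o["orientation"])[:,1]
K=np.array(c["intrinsics"]);p=np.array(c["xyz"]);hd=np.array([-j[1],j[0],0])
def pl(u,v):
    d=Rm(c["orientation"])@np.linalg.inv(K)@[u,v,1]; P=p+d*((T-p)@j)/(d@j); return np.array([(P-T)@hd,P[2]-T[2]])*1000
N,B,Q=pl(253,76.5),pl(253,148.5),pl(253,347.5)
print(N,B,Q,"NB",np.linalg.norm(N-B),"BQ",np.linalg.norm(B-Q),"NQ",np.linalg.norm(N-Q))
for a,b in((N,B),(B,Q),(N,Q)): print(np.degrees(np.arctan2(a[0]-b[0],b[1]-a[1])))
th=np.arctan2(N[0]-Q[0],Q[1]-N[1]);up=np.array([np.cos(th),np.sin(th)])
print("nose centre rel TCP",N-15*up,"tail centre",Q-16*up)
E
python3 m.py
```

```text
[78.4027 98.2565] [84.0313 94.7831] [96.7012 86.9644] NB 6.614016165870279 BQ 14.888251171874142 NQ 21.50226733774442
-121.67911200257149
-121.67911200257598
-121.67911200257458
nose centre rel TCP [ 86.2802 111.0216] tail centre [105.1038 100.5804]
```

```bash
cat >> m.py <<'E'
print("---")
from scipy.optimize import least_squares
Rc=Rm(c["orientation"])
def row(q):
    P=T+hd*q[0]/1000+np.array([0,0,q[1]/1000]);r=K@(Rc.T@(P-p));return r[1]/r[2]
def pts(x,px):
    th,pz,a=x;ax=np.array([np.sin(th),-np.cos(th)]);n=np.array([np.cos(th),np.sin(th)]);P=np.array([px,pz])
    return P+a*ax+15*n,P+(a-60)*ax+15*n,P+(a-145)*ax+16*n,P+a*ax
for px in(-4,0,4):
    r=least_squares(lambda x:[row(q)-v for q,v in zip(pts(x,px)[:3],(76.5,148.5,347.5))],[.8,-50,103]);print(px,np.degrees(r.x[0]),r.x[1:],r.cost,"nose",pts(r.x,px)[3])
for a in (100,103,106):
  r=least_squares(lambda x:[row(q)-v for q,v in zip(pts([x[0],x[1],a],x[2])[:3],(76.5,148.5,347.5))],[.8,-50,0]);print(a,np.degrees(r.x[0]),r.x[1:],r.cost)
E
python3 m.py | sed '1,/---/d'
```

```text
-4 33.71162742636899 [-17.5365 138.5981] 2.0194839173657902e-27 nose [  72.9238 -132.8281]
0 33.71162742636903 [-23.5316 131.391 ] 1.5348077771980006e-26 nose [  72.9238 -132.8281]
4 33.71162742636899 [-29.5267 124.184 ] 1.6155871338926322e-27 nose [  72.9238 -132.8281]
100 33.711627426369006 [-49.644   17.4224] 1.3126645462877636e-27
103 33.71162742636901 [-47.1485  15.7574] 2.5243548967072378e-27
106 33.71162742636904 [-44.6529  14.0924] 9.087677628146056e-28
```

>>> jog_arm:
  plan:
    - [[1.1,1.85,0],0]
    - [[1.1,1.85,0],0]
    - [[1.1,1.85,0],0]
    - [[1.1,1.85,0],0]
    - [[1.1,1.85,0],0]
    - [[1.1,1.85,0],0]
    - [[0,0,0],0]
    - [[0,0,0],0]
    - [[0,0,0],0]

```text
clock: 21.95
tcp_pos: [0.5674, -0.1644, 0.2619]
orientation: [-1.793, -2.579, 0.002]
contact_force: [-0.2, -0.2, -0.9]
grip_width: 0.0311
```

```bash
python3 - <<'E'
from h import *
o=get_obs();print(o["clock"],o["tcp_pos"],o["contact_force"],o["grip_width"])
b=snap("scene","s8");t=snap("top","t8");c=get_calibration("scene")
G=o["tcp_pos"]-[0,0,.05];u,v=proj(c,G).astype(int);print(u,v,proj(c,[.523,-.041,.066]))
c2=get_calibration("top");u2,v2=proj(c2,G).astype(int);print(u2,v2)
m=np.hstack([cv2.resize(b[v-50:v+70,u-60:u+60],(500,500),interpolation=2),cv2.resize(t[v2-70:v2+55,u2-35:u2+30],(260,500),interpolation=2)]);cv2.imwrite("pics/m8.png",m)
E
```

```text
21.95 [ 0.56744795 -0.16438153  0.2619326 ] [-0.18279236 -0.22746138 -0.8671597 ] 0.03105616966230305
183 138 [239.41164832 189.35133276]
325 161
```

View pics/m8.png

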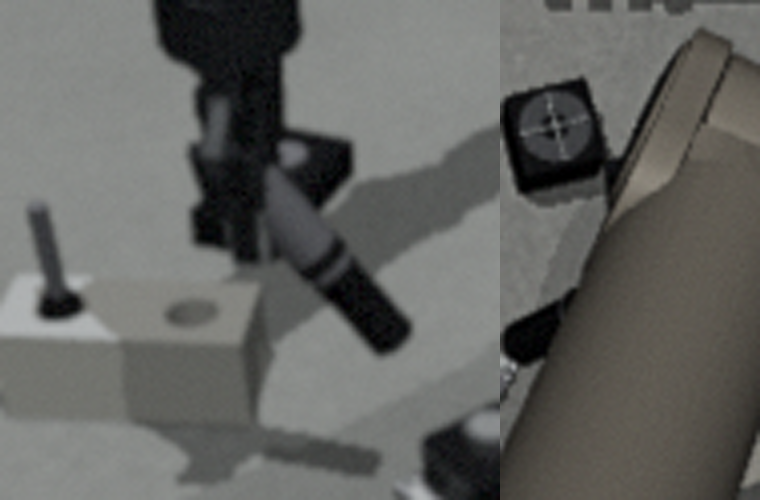

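The scene crop shows the scope slanted with its nose end centred at (396,341) and its axis running up through (341,280); the barrel is clear of everything. This was my twelfth and last view.

```bash
cat > n.py <<'E'
from h import *
np.set_printoptions(precision=4,suppress=True)
c=get_calibration("scene");o=get_obs();T=o["tcp_pos"];j=Rm(o["orientation"])[:,1];j=j/np.linalg.norm(j);hd=np.array([-j[1],j[0],0])
def pl(u,v):
    d=Rm(c["orientation"])@np.linalg.inv(c["intrinsics"])@[u,v,1];p=np.array(c["xyz"]);return p+d*((T-p)@j)/(d@j)
def ip(P): return np.array([(P-T)@hd,P[2]-T[2]])*1000
E
python3 - <<'E'
from n import *
f=lambda X,Y:pl(123+X*.24,88+Y*.24)
for s in [((358,262),(410,325)),((325,298),(380,352)),((341,280),(396,340)),((285,170),(340,238))]:
    A,B=[ip(f(*q)) for q in s];print(s,A,B,np.linalg.norm(A-B),np.degrees(np.arctan2(B[0]-A[0],A[1]-B[1])))
N=f(396,341);print("nose",N,ip(N)); print("bound",ip(f(335,275)),np.linalg.norm(ip(f(335,275))-ip(N)))
# automatic: dark nose mask
b=cv2.imread("pics/s8.png");g=cv2.cvtColor(b,cv2.COLOR_BGR2GRAY).astype(int)
X,Y=np.meshgrid(np.arange(512),np.arange(384))
m=((g<55)&(X>123+.24*310)&(X<225)&(Y>88+.24*255)&(Y<88+.24*370)).astype(np.uint8)
n,l,st,ce=cv2.connectedComponentsWithStats(m);k=1+np.argmax(st[1:,4]);print(st[k],ce[k])
q=np.argwhere(l==k)[:,::-1].astype(float);P=np.array([ip(pl(*e)) for e in q]);mu=P.mean(0);w,V=np.linalg.eigh(np.cov(P.T));a=V[:,1]*np.sign(V[0,1]);t=(P-mu)@a
print("axis deg",np.degrees(np.arctan2(a[0],-a[1])),"len",np.ptp(t),"wid",np.ptp((P-mu)@V[:,0]),"mu",mu,"end",mu+a*t.max(), "line x at z=-50",mu[0]+a[0]*(-50-mu[1])/a[1])
E
```

```text
((358, 262), (410, 325)) [ 59.3069 -81.4264] [  87.4482 -124.7646] 51.67323849043165 32.99729967206587
((325, 298), (380, 352)) [  38.0525 -107.798 ] [  68.3439 -145.8996] 48.675458685517704 38.48531639636798
((341, 280), (396, 340)) [ 48.4921 -94.4956] [  78.5166 -136.3372] 51.49946788183856 35.66224863851148
((285, 170), (340, 238)) [ 22.7139 -22.4718] [ 50.0592 -65.5317] 51.00899789896982 32.41775078210359
nose [ 0.5402 -0.0909  0.1252] [  78.4788 -137.0852]
bound [ 45.2358 -91.1568] 56.69666890518965
[198 150  23  23 263] [209.2738 160.4144]
axis deg 34.89131768270445 len 72.84744186001393 wid 31.798149335679078 mu [  58.4086 -109.611 ] end [  78.7174 -138.7323] line x at z=-50 16.836821324275746
```

>>> jog_arm:
  plan:
    - [[-1.17,-1.58,0],0]
    - [[-1.17,-1.58,0],0]
    - [[-1.17,-1.58,0],0]
    - [[-1.17,-1.58,0],0]
    - [[-1.17,-1.58,0],0]
    - [[-1.2,-1.6,0],0]
    - [[0,0,-2],0]
    - [[0,0,-2.5],0]
    - [[0,0,-2],0]
    - [[0,0,-1.9],0]
    - [[0,0,0],0]
    - [[0,0,0],0]

```text
clock: 23.25
tcp_pos: [0.497, -0.2594, 0.1788]
orientation: [-1.794, -2.579, 0.001]
contact_force: [-0.3, -0.2, -1.0]
grip_width: 0.0309
```

>>> jog_arm:
  plan:
    - [[0.14,-0.37,0],0]
    - [[0.14,-0.37,0],0]
    - [[0.14,-0.37,0],0]
    - [[0.14,-0.37,0],0]
    - [[0.14,-0.37,0],0]
    - [[0.14,-0.37,0],0]
    - [[0.14,-0.37,0],0]
    - [[0,0,0],0]
  grip_force: 25

```text
clock: 24.05
tcp_pos: [0.5079, -0.2855, 0.1787]
orientation: [1.792, 2.578, -0.001]
contact_force: [-1.1, -0.7, -0.6]
grip_width: 0.0307
```

>>> jog_arm:
  plan:
    - [[0.14,-0.37,0],0]
    - [[0.14,-0.37,0],0]
    - [[0.14,-0.37,0],0]
    - [[0.05,-0.14,0],0]
    - [[0,0,0],0]

```text
clock: 24.55
tcp_pos: [0.5125, -0.2975, 0.1786]
orientation: [1.792, 2.579, -0.001]
contact_force: [-0.9, 0.1, -0.2]
grip_width: 0.0304
```

>>> jog_arm:
  plan:
    - [[0,0,1],0]
    - [[0,0,2],0]
    - [[0,0,2.5],0]
    - [[0,0,2],0]
    - [[0,0,0.9],0]
    - [[1.2,1.9,0],0]
    - [[1.2,1.9,0],0]
    - [[1.2,1.9,0],0]
    - [[1.2,1.9,0],0]
    - [[0.8,1.9,0],0]
    - [[0,1.9,0],0]
    - [[0,1.9,0],0]
  grip_force: 60

```text
clock: 25.75
tcp_pos: [0.5683, -0.163, 0.2622]
orientation: [1.791, 2.581, -0.001]
contact_force: [0.3, 0.4, -1.5]
grip_width: 0.0296
```

>>> jog_arm:
  plan:
    - [[0,0,0],0]
    - [[0,0,0],0]
    - [[0,0,0],0]

```text
clock: 26.05
tcp_pos: [0.568, -0.1651, 0.2625]
orientation: [1.793, 2.579, -0.001]
contact_force: [-0.1, 0.7, -1.7]
grip_width: 0.0302
```

```bash
cat > q.py <<'E'
from n import *
from scipy.optimize import least_squares
import sys
def measure(tag,win=(70,-170,20,-10)):
    b=snap("scene","s"+tag);w=snap("wrist","w"+tag);cw=get_calibration("wrist")
    g=cv2.cvtColor(b,cv2.COLOR_BGR2GRAY).astype(int);Y,X=np.mgrid[:384,:512]
    d=np.stack([X,Y,np.ones_like(X)],-1)@np.linalg.inv(c["intrinsics"]).T@Rm(c["orientation"]).T;p=np.array(c["xyz"])
    W=p+d*(((T-p)@j)/(d@j))[...,None];I=np.stack([(W-T)@hd,W[...,2]-T[2]],-1)*1000
    m=((g<55)&(I[...,0]>38)&(I[...,0]<135)&(I[...,1]<-40)&(I[...,1]>-160)).astype(np.uint8)
    n,l,st,ce=cv2.connectedComponentsWithStats(m);k=1+np.argmax(st[1:,4])
    P=I[l==k];mu=P.mean(0);e,V=np.linalg.eigh(np.cov(P.T));a=V[:,1]*np.sign(V[0,1]);t=(P-mu)@a
    th=np.arctan2(a[0],-a[1]);end=mu+a*np.percentile(t,99.5)
    print("scene: slant",np.degrees(th),"len",np.ptp(t),"wid",np.ptp((P-mu)@V[:,0]),"n",len(P),"end",end,"x at z=-50",mu[0]+a[0]*(-50-mu[1])/a[1])
    gw=cv2.cvtColor(w,cv2.COLOR_BGR2GRAY)[:,252:255].mean(1);dv=np.diff(gw);ix=np.where(abs(dv)>12)[0]
    print("wrist edges",[(int(i),int(dv[i])) for i in ix])
    return th,end
if __name__=="__main__": measure(sys.argv[1])
E
python3 q.py 9
```

```text
scene: slant 46.17543141217736 len 77.7776820395104 wid 35.114446292146425 n 304 end [  99.0859 -119.6578] x at z=-50 26.509795873452404
wrist edges [(32, -28), (33, -52), (34, -49), (35, -13), (129, 20), (130, 40), (131, 24), (139, -25), (140, -39), (141, -19), (160, 24), (161, 40), (162, 21), (291, -17), (292, -16), (350, 51), (351, 33), (352, -20), (353, -64), (354, -55)]
```

```bash
cat > r.py <<'E'
from n import *
from scipy.optimize import least_squares
w=get_calibration("wrist");K=np.array(w["intrinsics"]);Rc=Rm(w["orientation"]);p=np.array(w["xyz"])
def row(q):
    r=K@(Rc.T@(T+hd*q[0]/1000+np.array([0,0,q[1]/1000])-p));return r[1]/r[2]
def solve(rows):
    def pts(x):
        th,a,b=x;ax=np.array([np.sin(th),-np.cos(th)]);n=np.array([np.cos(th),np.sin(th)]);N=np.array([a,b]);return N+15*n,N-60*ax+15*n,N-145*ax+16*n
    return least_squares(lambda x:[row(q)-v for q,v in zip(pts(x),rows)],[.75,90,-125]).x
E
python3 - <<'E'
from r import *
for rows in [(34,130.5,350),(34,130.5,353),(34,130.5,347),(34,131.5,351)]:
    x=solve(rows);print(rows,np.degrees(x[0]),x[1:])
E
```

```text
(34, 130.5, 350) 47.094626742053904 [  95.4329 -119.4359]
(34, 130.5, 353) 46.656179639365895 [  95.2068 -118.3876]
(34, 130.5, 347) 47.55037980444581 [  95.667  -120.5139]
(34, 131.5, 351) 47.61177117081849 [  95.4707 -119.1064]
```

>>> jog_arm:
  plan:
    - [[0.22,-0.5,0],0]
    - [[0.22,-0.5,0],0]
    - [[0.22,-0.5,0],0]
    - [[0.22,-0.5,-0.5],0]
    - [[0,0,-0.7],0]
    - [[0,0,-0.6],0]
    - [[0,0,-0.4],0]
    - [[0,0,0],0]
    - [[0,0,0],0]
    - [[0,0,0],0]

```text
clock: 27.15
tcp_pos: [0.5772, -0.1836, 0.2407]
orientation: [1.791, 2.58, 0.0]
contact_force: [-0.5, -0.6, -1.3]
grip_width: 0.03
```

```bash
cat > f.py <<'E'
from q import *
print(o["clock"],T,o["contact_force"],o["grip_width"])
th,e=measure(sys.argv[1])
L=np.array([.523,-.041,.066]);l=np.array([(L-T)@hd,L[2]-T[2]])*1000
for th,N in((th,e-[2,-1]),):
    ax=np.array([np.sin(th),-np.cos(th)]);d=l-N;print("dist along",d@ax,"miss",d@[ax[1],-ax[0]],"lateral",(L-T)@j*1000)
E
python3 f.py 10; python3 - <<'E'
from r import *
w=cv2.imread("pics/w10.png");g=cv2.cvtColor(w,cv2.COLOR_BGR2GRAY)[:,252:255].mean(1)
dv=np.diff(g);r=[20+np.argmin(dv[20:60])+.5]+[115+np.argmax(dv[115:145])+.5]+[351];x=solve(r);ax=np.array([np.sin(x[0]),-np.cos(x[0])])
L=np.array([.523,-.041,.066]);l=np.array([(L-T)@hd,L[2]-T[2]])*1000;d=l-x[1:];print("wrist",r,np.degrees(x[0]),x[1:],"along",d@ax,"miss",d@[ax[1],-ax[0]])
E
```

```text
27.15 [ 0.5772 -0.1836  0.2407] [-0.5345 -0.6473 -1.2733] 0.029977826800933027
scene: slant 46.248075599707946 len 77.01226580056841 wid 34.693599548711305 n 286 end [  98.7354 -119.336 ] x at z=-50 26.31089625118579
wrist edges [(2, -31), (3, -39), (4, -15), (33, -13), (129, 18), (130, 40), (131, 24), (139, -27), (140, -38), (141, -16), (160, 24), (161, 41), (162, 20), (284, -14), (285, -17), (350, 56), (351, 30), (352, -18), (353, -65), (354, -52)]
dist along 79.32131232147717 miss 2.0686868024608174 lateral -1.0188815738875636
wrist [np.float64(33.5), np.float64(130.5), 351] 47.24389531106219 [  95.6668 -118.8752] along 79.76235042686986 miss 2.3367901673375253
```

>>> jog_arm:
  plan:
    - [[-0.04,-0.16,-0.15],0]
    - [[0,0,0],0]
    - [[0,0,0],0]
    - [[0,0,0],0]
    - [[0,0,0],0]
    - [[0,0,0],0]
    - [[0,0,0],0]
    - [[0,0,0],0]
    - [[0,0,0],0]
    - [[0,0,0],0]
    - [[0,0,0],0]
    - [[0,0,0],0]

```text
clock: 28.45
tcp_pos: [0.5766, -0.1853, 0.2389]
orientation: [-1.792, -2.58, -0.0]
contact_force: [0.2, -0.1, -1.2]
grip_width: 0.0297
```

```bash
python3 f.py 11; python3 -c "
from h import *
o=get_obs();print(abs(o['qvel']).max(),o['grip_width'])
c=get_calibration('top');t=snap('top','t11');a=cv2.imread('pics/t5.png')
for n,x in (('drawer',(slice(60,185),slice(120,205))),('jar',(slice(230,262),slice(258,290)))): print(n,cv2.absdiff(t[x],a[x]).mean())
"
```

```text
28.45 [ 0.5766 -0.1853  0.2389] [ 0.206  -0.1118 -1.2251] 0.02971740425115304
scene: slant 45.921223131751205 len 77.14059307406212 wid 36.0311717086158 n 289 end [  99.0305 -119.3683] x at z=-50 27.39492632537044
wrist edges [(0, -33), (1, -21), (33, -13), (129, 17), (130, 41), (131, 24), (139, -23), (140, -38), (141, -18), (160, 28), (161, 40), (162, 18), (287, -13), (288, -20), (350, 54), (351, 31), (352, -21), (353, -64), (354, -55)]
dist along 78.83508000111061 miss -0.4183704705023405 lateral 0.16119250346131103
0.0029425476408815408 0.03010249490888597
drawer 5.673411764705882
jar 53.5556640625
```

```bash
python3 -c "
from bench import *
print(hand_in())"
```

```text
the job is handed in; nothing more can be done
None
```

I capped off the job in the order asked and handed it in at about 28.5 s of the 64 s; `hand_in()` gives no verdict.

- **Cap and drawer:** I lifted the cap off the lens, set it on the drawer floor (contact about 7 N) and let go. I then pushed the handle until the drawer hit its stop at about 13 N. In the top view the front panel stood about 14 mm ahead of the cabinet, against 15 mm expected when fully shut.
- **Microscope:** The moves cannot tilt the tool, so I drew the scope out of its socket and tipped it in the pads by pushing its nose against the end of the stand. The first push gave only about 35°, so I repeated it.
- **Last checks:**
  - The slant is about 46° from the scene camera; the wrist camera gave 47° just before the last 2 mm adjustment.
  - The nose is about 79 mm from the lens, with the axis passing within about 1 mm of its centre.
  - The arm was still, the grip was steady at 60 N, and only the scope's weight showed on the force reading.
- **Weak points:**
  - While tipping, the scope pivoted near the upper end of the pads, so it is held off the pad centre. It did not move in the 1.2 s I watched.
  - My image check that the jar had not moved was inconclusive, with a large change in that patch probably because the arm hid it. The gripper never went near the jar.
  - I did not check the other bystanders again at the end.

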